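Clamp the block and hold the drill feed at its depth stop

TASK

The bench drill is switched off for a dry run before drilling the wooden printing block. Crank the drill vise shut until the block is gripped firmly between the jaws, then swing the drill's ball-ended feed lever down against its return spring until it meets the depth stop, and finish while still holding it at the stop with the fingers so that the bit's depth can be checked. Leave the things standing around the drill where they are.

Things in the scene. Friction and masses are not known exactly. Their poses are not given: they have to be found in the camera images.
- drill: Grey hobby bench drill, 335 mm tall, base 230 x 130 mm, fixed on a 4 mm board (board top z = 0.004). Origin: underside, below the spindle. Own axes ('drill frame'): -x out of its front where the operator stands, +x to column and motor, -y operator's right, z up. Its front faces world +y, turned 0 to 32 degrees towards +x, so the feed lever on its right is on the robot's side.
- head_front (a point): Front top edge of the drill's head, drill frame (-0.038, 0, 0.302). Head and belt cover fill x -0.038 to 0.198, |y| below 0.036, z 0.19 to 0.319; the motor hangs at x 0.137 to 0.195 down to z 0.186. The depth rod with its stop nut, in front of the head, reaches x = -0.053.
- vise (a point): Middle of the bed of the machine vise bolted on the drill's base, under the spindle: drill frame (0, 0, 0.044), axes as the drill's. Jaws 64 mm wide, tops at drill z = 0.077; fixed jaw's face at drill x = +0.018, the moving jaw on the front side of it. Screw along x at y = 0, z = 0.060, with its crank at the vise's front end.
- crank (a joint): Vise crank angle (rad), 0 to 5 at the start. It closes clockwise as seen from before the drill's front: at angle a the knob is at drill y = -0.032 sin a, z = 0.060 + 0.032 cos a. 4 mm of jaw per turn; the jaws meet the block on both sides at 12.57 and grip it firmly from 13 on; 14.3 is a dead stop. About 2 N at the knob before that. Let go, it eases back a little, still gripping.
- crank_knob (a point): Middle of the crank's black knob, 18 mm diameter, 34 mm long, lying along drill x, turning easily on its pin. It goes round a circle of radius 32 mm across drill x, at drill x = -0.141 with the jaws fully open, moving 4 mm a turn towards +x as the vise closes. The flat crank arm's face is 19 mm from this point, on the vise side.
- crank_axis (a point): Centre of the circle that the knob's middle describes: on the screw axis, at drill y = 0, z = 0.060, moving along with the jaw.
- jaw (a joint): Travel of the vise's moving jaw (m), driven by the crank: 0 = jaws 44 mm apart, 0.008 = 36 mm apart, the block's thickness; grows as it closes.
- block: Pale beech printing block, 36 mm (own x, between the jaws) x 60 mm x 35 mm tall, about 90 g, lying loose on the vise bed between the open jaws. Origin at the centre of its underside.
- feed_lever (a joint): Feed lever angle (rad): 0 = released, pointing up and 20 degrees forward; grows as it swings forward (drill -x) and down; 1.3 = at the depth stop, pointing forward, 4.5 degrees below level. A spring returns it when let go: about 3 N at the ball at the start, 8 N at the stop. It lowers the chuck and bit by 18 mm, to 3 mm over the block.
- lever_ball (a point): Centre of the black ball, 26 mm diameter, on the end of the lever's 8 mm rod: the place to hold it. At lever angle q it lies at drill x = -0.100 cos(1.222 - q), y = -0.082, z = 0.225 + 0.100 sin(1.222 - q). The head's side is 52 mm from the ball's centre, the belt cover's 46 mm.
- lever_hub (a point): The feed lever's turning axis at the middle of the lever's plane: drill frame (0, -0.082, 0.225). The axis lies along drill y; the lever is 100 mm long from here to the ball's centre.
- tumbler: Bystander: clear glass tumbler, 76 mm across, 75 mm tall; origin at the centre of its underside.
- glue: Bystander: white glue bottle with black cap, 54 mm across, 150 mm tall; origin at the centre of its underside.
- tape: Bystander: roll of paper tape lying flat, 100 mm across, 25 mm tall; origin at the centre of its underside.
- paint_jar: Bystander: small amber jar with black lid, 48 mm across, 60 mm tall; origin at the centre of its underside.
Things that resemble listed ones, but are neither listed nor needed, are in the scene too. Of the things shaped like the block, the beech one is meant.

How it is judged (in metres and radians):
On the way, in this order (a step that is already met when the one before it is completed fails the run):
1. the block is gripped between the vise jaws (contact force between jaw and block above 30 N and value of joint feed_lever below 0.3 rad), for 0.2 s.
2. the feed lever is held at the depth stop (value of joint feed_lever above 1.22 rad), for 0.3 s.
At the end, for the whole second after the job is handed in: The feed lever is at its depth stop (within 0.08 rad), pressed there by the gripper's fingers (more than 2 N), and the block is still gripped between the vise jaws with more than 30 N (value of joint feed_lever above 1.22 rad and contact force between feed_lever and the fingers above 2 N and contact force between jaw and block above 30 N); the arm keeps its last pose, push and grip.
It fails at once if a bystander was moved more than 30 mm (distance of any of tumbler, glue, tape, paint_jar from where it was at the start of the episode above 0.03 m).
It also fails if it takes over 67 s, if anything falls off the work surface, if the arm or the gripper's body presses on something with over 40 N, if the wrist force passes 120 N, or if a joint passes its speed limit or range.

ROBOT

A 6-joint arm with a two-finger parallel gripper is mounted at the origin on the work surface. World frame = base frame: x ahead of the robot, y to its left, z up, the work surface at z = 0. Lengths are in m, angles in degrees, forces in N, time in s.
With the tool pointing down it reaches from about 0.4 to 0.825 m from the base axis. Payload 7 kg.
Tool frame: the origin (TCP) lies at the very end of the fingers, on their centre line; the grasp point (between the pads) lies behind it (r.grasp_offset is the z of the grasp point in the tool frame, in m); z points along the fingers, y is the direction in which the jaws open and shut (so a half turn about z gives the same grasp; the last joint's range is limited). The gripper opens to 88 mm and grips with 3 to 60 N. Pads are 19 mm wide; open, the fingers measure 130 mm over their backs; the gripper's body (78 mm by 193 mm) begins 47 mm behind the grasp point.
Start: joints at [86.809, 20.546, 0.682, 0, -70.136, -16.507], TCP at [0.228, 0.635, 0.227] pointing down, gripper open.
Joint ranges: [-176.03, 176.03], [-82.01, 121.73], [-58.28, 71.71], [-173.87, 95.51], [-174.79, -0.11], [-173.66, 173.66]. Speed limits (degrees/s): [136.94, 136.94, 172.46, 180, 180, 180].

INTERFACE

Orientations are given as [roll, pitch, yaw] about the fixed x, y, z axes, in that order (R = Rz(yaw) Ry(pitch) Rx(roll)).
In Python, from plant import r gives the robot as it stands. The module is installed in compiled form; this text tells all that it offers.
- The arm moves only by the tool servo_tool, never from a script. Its argument "targets" is a list of rows, each an object of numbers: "dx", "dy", "dz": the shift along the world's x, y, z in cm; "spin": the turn about the world's z in rad; "grip": the opening in per cent of the stroke, from 0 (shut) to 100 (fully open). A call has exactly 10 rows; each row is the pose to reach, as a shift and turn from the pose commanded when the call began; what a row does not reach only later rows make up. A row lasts 1/12 s, in which the tool goes at most 41.7 mm and 7.16 degrees, less where a joint would pass 70% of its speed; a pose out of reach is approached as far as the arm can. A call with a gripper value outside its range is refused whole. The fingers move at their own pace and stop on an object; "squeeze" is the grip in N (left out, the last holds). Time passes only in rows, so rows that repeat a pose let the fingers close, or fill a call up. It gives the time, the measured TCP pose, the force and the opening at its end, in the units of the state.
- r.get_state(): the state, without advancing time (a new reading comes with each control period).
- r.capture(name): name is "side" or "top"; returns the picture (480x640x3 uint8, blue, green, red); there is no depth.
- r.get_calibration(name): a dict with "K" (3x3 intrinsics, pixels), "k1" (the pictures are not rectified: a ray, as slopes to the right and down, at radius r is drawn at 1 + k1 r^2 times it, then the intrinsics apply), "extrinsics" (4x4, takes a point from camera to world coordinates). Camera axes: x right, y down, z forward; pixel columns grow to the right and rows downward; lengths in m; the calibration is good to about 2 mm. A picture is of the moment at which its call begins. get_calibration takes no time and is no camera call.
- r.close_job(): hands the job in, once; it reports no verdict.
Trained networks look in the newest picture that a camera, given by its name, has taken for a name from the list of things; names that differ only in an ending like _2 or _b are one class to them, and where a whole thing is asked for, a point or a joint stands for the part that bears it (a point fixed in the world has none). Each returns a list of dicts, best first, with "p" (0 to 1); they miss things now and then, are a little off and sometimes report something else, mostly with a low value. They report only what shows in the picture. A call takes as long as a camera call. They do not tell look-alikes from the thing itself.
- r.cut_out(name, camera): "mask" (480x640 bool, what is visible of it) and "extent" ([left, top, right, bottom] in pixels, round what is visible of it).
The state is a dict: "time_s": time; "joints": joint angles; "qd": joint speeds; "joint_torque": joint torques, N m; "tcp_pos": TCP position; "eef_rot": TCP orientation; "contact_force": force on the tool from outside, world axes, zero at the start; "moment": the same for the moment, N m; "gripper_width": finger opening in m.
Only numpy, scipy, OpenCV 4.12 (cv2) and the standard library are available. Lean on these libraries where they do the work, as an engineer would, in place of code of your own. Each camera call takes 0.05 s, during which the arm holds its last target. There are 200 camera calls.

## Working session

There is one attempt and no reset: what is moved stays moved. The work goes in short steps, Python scripts to look and compute and a tool call to move; the robot and the scene stay as the last step left them, time stands still between calls to the robot, and variables do not carry over. Pictures are saved under pics/ and viewed, about 8 in all and at most 12, crops included, and the job is handed in when it is done.

Besides the shell and the picture viewer there is one more tool, called in YAML: its name, and indented under it one key for each argument. servo_tool: Moves the arm, as the interface text tells. Its arguments: {"type":"object","properties":{"targets":{"type":"array"},"squeeze":{"type":"number"}},"required":["targets"]}

```bash
mkdir -p pics; cat > h.py <<'E'
import numpy as np, cv2
from plant import r
def px2ray(n,u,v):
    c=r.get_calibration(n);K=np.array(c['K']);E=np.array(c['extrinsics']);k=c['k1']
    d=np.array([(u-K[0,2])/K[0,0],(v-K[1,2])/K[1,1]]);s=d.copy()
    for _ in range(20): s=d/(1+k*(s@s))
    return E[:3,3],E[:3,:3]@np.array([s[0],s[1],1])
def proj(n,P):
    c=r.get_calibration(n);K=np.array(c['K']);E=np.array(c['extrinsics']);k=c['k1']
    q=(np.asarray(P).reshape(-1,3)-E[:3,3])@E[:3,:3];s=q[:,:2]/q[:,2:]
    s=s*(1+k*(s**2).sum(1,keepdims=True));return s*[K[0,0],K[1,1]]+[K[0,2],K[1,2]]
E
python3 - <<'E'
from h import *
for n in('side','top'):
    cv2.imwrite(f'pics/{n}0.png',r.capture(n))
    c=r.get_calibration(n);print(n,np.round(c['K'],1).tolist(),c['k1'],np.round(c['extrinsics'],3).tolist())
    for t in('lever_ball','crank_knob','drill','block','vise','tumbler','glue','tape','paint_jar'):
        print(t,[(round(o['p'],2),np.round(o['extent']).tolist()) for o in r.cut_out(t,n)[:3]])
print(r.get_state(),r.grasp_offset)
E
```

```text
side [[546.0, 0.0, 315.4], [0.0, 546.0, 236.0], [0.0, 0.0, 1.0]] -0.003288107716892172 [[0.858, -0.264, 0.44, -0.065], [-0.513, -0.422, 0.748, -1.104], [-0.012, -0.867, -0.498, 0.896], [0.0, 0.0, 0.0, 1.0]]
lever_ball [(0.86, [297.0, 195.0, 329.0, 248.0]), (0.7, [295.0, 205.0, 309.0, 242.0]), (0.53, [316.0, 264.0, 325.0, 267.0])]
crank_knob []
drill [(0.73, [301.0, 192.0, 403.0, 341.0])]
block [(0.76, [243.0, 395.0, 266.0, 419.0]), (0.68, [324.0, 272.0, 350.0, 296.0])]
vise [(0.97, [298.0, 190.0, 403.0, 340.0]), (0.61, [314.0, 263.0, 340.0, 289.0])]
tumbler [(0.76, [208.0, 216.0, 234.0, 250.0])]
glue [(0.78, [296.0, 205.0, 308.0, 238.0]), (0.59, [315.0, 262.0, 325.0, 268.0]), (0.42, [431.0, 390.0, 458.0, 426.0])]
tape []
paint_jar [(0.79, [431.0, 392.0, 456.0, 429.0])]
top [[460.3, 0.0, 322.5], [0.0, 460.3, 237.6], [0.0, 0.0, 1.0]] -0.021999933692346357 [[0.01, -0.975, 0.22, 0.262], [-1.0, -0.009, 0.004, -0.086], [-0.002, -0.22, -0.975, 1.441], [0.0, 0.0, 0.0, 1.0]]
lever_ball [(0.6, [319.0, 239.0, 339.0, 252.0])]
crank_knob [(0.5, [464.0, 234.0, 485.0, 253.0]), (0.43, [283.0, 221.0,
[... 342 characters left out ...]
465.0, 236.0, 487.0, 256.0])]
{'time_s': 1.0, 'joints': array([ 8.68094956e+01,  2.05457740e+01,  6.81349552e-01,  3.69860947e-04,
       -7.01342192e+01, -1.65070352e+01]), 'qd': array([-0.02317172, -0.08566906,  0.03728423, -0.10184204, -0.00085341,
       -0.01165472]), 'joint_torque': array([-1.68304414e-03, -5.82388794e+01,  2.93303436e+01,  7.00319588e+00,
        1.24166693e-02, -2.58779562e-05]), 'tcp_pos': array([0.22752334, 0.63548167, 0.22656439]), 'eef_rot': array([-1.79998601e+02,  5.18648980e-05, -1.96974139e+01]), 'contact_force': array([ 0.69682668,  0.3110886 , -0.47952225]), 'moment': array([0.02414456, 0.01217402, 0.03603369]), 'gripper_width': 0.08761177628630103} -0.0188
```

View pics/side0.png

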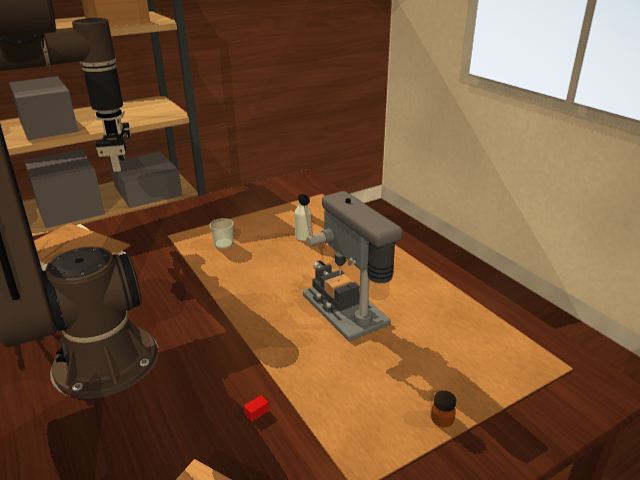

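View pics/top0.png

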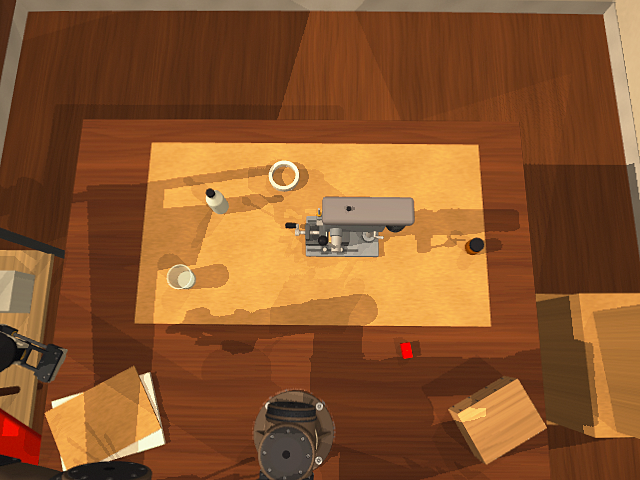

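```bash
python3 - <<'E'
from h import *
a=cv2.imread('pics/top0.png')[185:265,275:425];b=cv2.imread('pics/side0.png')[180:350,290:415]
a=cv2.resize(a,None,fx=5,fy=5,interpolation=2)
b=cv2.resize(b,None,fx=4,fy=4,interpolation=2)[:,:]
cv2.imwrite('pics/ct.png',a[:,:]);cv2.imwrite('pics/cs.png',cv2.resize(b,None,fx=.88,fy=.88))
E
```

```text
(no output)
```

View pics/ct.png

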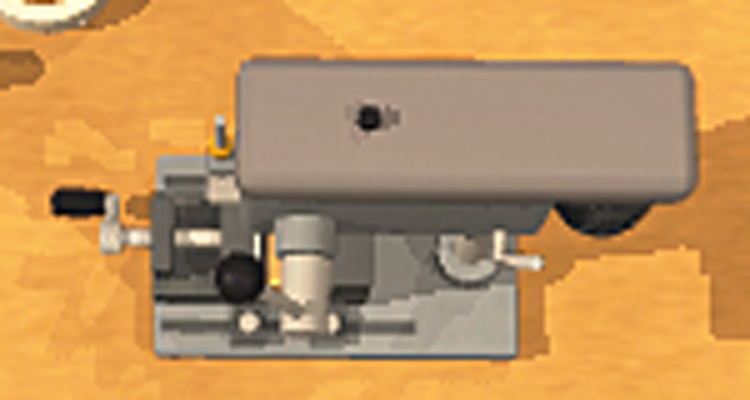

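View pics/cs.png

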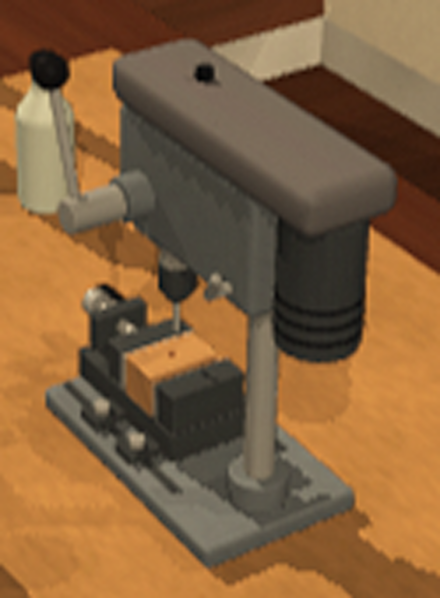

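```bash
cat >> h.py <<'E'
def w(P,p):
    x,y,t=p;P=np.asarray(P,float).reshape(-1,3);c,s=np.cos(t),np.sin(t)
    return np.c_[x-s*P[:,0]+c*P[:,1],y-c*P[:,0]-s*P[:,1],P[:,2]+.004]
def ball(q): return [-.1*np.cos(1.222-q),-.082,.225+.1*np.sin(1.222-q)]
def knob(a,dx=0): return [-.141+.004*a/(2*np.pi)+dx,-.032*np.sin(a),.06+.032*np.cos(a)]
E
python3 - <<'E'
from h import *
from scipy.optimize import least_squares
C=lambda u,v:np.array([275+(u-2)/5,185+(v-2)/5]); S=lambda u,v:np.array([290+u/3.52-.4,180+v/3.52-.4])
bt,bs=C(240,277),S(48,70)
A=[];B=[]
for n,p in(('top',bt),('side',bs)):
    o,d=px2ray(n,*p);d/=np.linalg.norm(d);M=np.eye(3)-np.outer(d,d);A.append(M);B.append(M@o)
X=np.linalg.lstsq(np.vstack(A),np.hstack(B),rcond=None)[0];print('ball tri',X)
H=[[-.038,.036,.319],[.198,.036,.319],[.198,-.036,.319],[-.038,-.036,.319]]
Ht=np.array([C(238,59),C(695,62),C(695,201),C(238,196)])
kt=C(79,202)
def f(p):
    return np.r_[(2*(proj('top',w(ball(0),p[:3]))-bt)).ravel(),(2*(proj('side',w(ball(0),p[:3]))-bs)).ravel(),(proj('top',w(H,p[:3]))-Ht).ravel(),(proj('top',w(knob(p[3]),p[:3]))-kt).ravel()]
for a0 in(.5,3,4.5,5.5):
    s=least_squares(f,[.6,-.1,.1,a0]);print(a0,s.cost,s.x,np.round(s.fun,1))
E
```

```text
ball tri [ 0.50601618 -0.08168403  0.32510843]
0.5 10.064461760835952 [ 0.58755176 -0.11670179  0.01250121 -0.51174123] [-0.7  1.6  1.2  1.2 -0.4 -1.   1.   0.4  1.7  0.  -1.  -1.  -2.7 -0.2]
3 6.448894208157012 [ 0.58762006 -0.11618314  0.01064424  4.13620032] [-1.   1.6  1.1  1.1 -0.6 -1.   0.8  0.2  1.5 -0.1 -1.2 -1.  -0.7  0. ]
4.5 6.448894208156852 [ 0.58762006 -0.11618314  0.01064424  4.13620034] [-1.   1.6  1.1  1.1 -0.6 -1.   0.8  0.2  1.5 -0.1 -1.2 -1.  -0.7  0. ]
5.5 7.3543228571678725 [ 0.5875852  -0.11638474  0.01120372  5.77380559] [-0.8  1.6  1.2  1.2 -0.5 -1.   0.9  0.3  1.6 -0.1 -1.2 -1.  -1.4 -0.1]
```

```bash
python3 - <<'E'
from h import *
p=[.5876,-.1165,.011]
for a in(4.14,5.77):print(a,proj('side',w(knob(a),p)),w(knob(a),p))
print('hub',proj('side',w([-.12,0,.06],p)),proj('top',w([-.12,0,.06],p)))
print('ball',w(ball(0),p),w(ball(1.3),p))
for n,u,v,z in(('glue cap',210,193,.15),('glue base',222,210,.0),('tape',283,176,.02),('tumb',181,276,.05)):
    o,d=px2ray('top',u,v);print(n,o+d*(z-o[2])/d[2])
E
```

```text
4.14 [[321.52118145 264.47582317]] [[0.61601985 0.02156013 0.04666746]]
5.77 [[318.18281985 252.24519567]] [[0.60482016 0.02064558 0.09187792]]
hub [[316.58398523 265.02269749]] [[295.09464949 232.18131987]]
ball [[ 0.5059809  -0.0814234   0.32297848]] [[ 0.50670159 -0.0159081   0.22120791]]
glue cap [0.68481861 0.25137404 0.15      ]
glue base [0.67625447 0.24766734 0.        ]
tape [0.78760906 0.0502033  0.02      ]
tumb [0.45176464 0.34939779 0.05      ]
```

servo_tool:
  targets:
    - {"dx":2,"dy":-3,"dz":0.5,"spin":-0.06}
    - {"dx":4,"dy":-6,"dz":1,"spin":-0.12}
    - {"dx":6,"dy":-9,"dz":1,"spin":-0.18}
    - {"dx":8,"dy":-12,"dz":1,"spin":-0.24}
    - {"dx":10,"dy":-15,"dz":1,"spin":-0.3}
    - {"dx":12,"dy":-18,"dz":1,"spin":-0.36}
    - {"dx":14,"dy":-21,"dz":1,"spin":-0.42}
    - {"dx":16,"dy":-24,"dz":1,"spin":-0.48}
    - {"dx":18,"dy":-27,"dz":1,"spin":-0.54}
    - {"dx":20,"dy":-30,"dz":1,"spin":-0.62}

```text
validation failed for argument at $.ta...
```

servo_tool:
  targets:
    - {"dx":2,"dy":-3,"dz":0,"spin":-0.06}
    - {"dx":4,"dy":-6,"dz":0,"spin":-0.12}
    - {"dx":6,"dy":-9,"dz":0,"spin":-0.18}
    - {"dx":8,"dy":-12,"dz":0,"spin":-0.24}
    - {"dx":10,"dy":-15,"dz":0,"spin":-0.3}
    - {"dx":12,"dy":-18,"dz":0,"spin":-0.36}
    - {"dx":14,"dy":-21,"dz":0,"spin":-0.42}
    - {"dx":16,"dy":-24,"dz":0,"spin":-0.48}
    - {"dx":18,"dy":-27,"dz":0,"spin":-0.54,"grip":60}
    - {"dx":18.9,"dy":-30.9,"dz":0,"spin":-0.618,"grip":60}

```text
validation failed for argument at $.ta...
```

servo_tool:
  targets:
    - {"dx":2,"dy":-3,"dz":0.5,"spin":-0.06,"grip":100}
    - {"dx":4,"dy":-6,"dz":1,"spin":-0.12,"grip":100}
    - {"dx":6,"dy":-9,"dz":1,"spin":-0.18,"grip":100}
    - {"dx":8,"dy":-12,"dz":1,"spin":-0.24,"grip":100}
    - {"dx":10,"dy":-15,"dz":1,"spin":-0.3,"grip":100}
    - {"dx":12,"dy":-18,"dz":1,"spin":-0.36,"grip":100}
    - {"dx":14,"dy":-21,"dz":1,"spin":-0.42,"grip":100}
    - {"dx":16,"dy":-24,"dz":1,"spin":-0.48,"grip":100}
    - {"dx":18,"dy":-27,"dz":1,"spin":-0.54,"grip":100}
    - {"dx":20,"dy":-30,"dz":1,"spin":-0.62,"grip":100}

```text
time_s: 1.83
tcp_pos: [0.4282, 0.3339, 0.2369]
eef_rot: [-180.0, 0.0, -55.4]
contact_force: [0.2, 0.5, -0.5]
gripper_width: 0.0874
```

servo_tool:
  targets:
    - {"dx":2,"dy":-3,"dz":0,"spin":-0.06,"grip":100}
    - {"dx":4,"dy":-6,"dz":0,"spin":-0.12,"grip":100}
    - {"dx":6,"dy":-9,"dz":0,"spin":-0.18,"grip":90}
    - {"dx":8,"dy":-12,"dz":0,"spin":-0.24,"grip":80}
    - {"dx":10,"dy":-15,"dz":0,"spin":-0.3,"grip":70}
    - {"dx":12,"dy":-18,"dz":0,"spin":-0.36,"grip":60}
    - {"dx":14,"dy":-21,"dz":0,"spin":-0.42,"grip":60}
    - {"dx":16,"dy":-24,"dz":0,"spin":-0.48,"grip":60}
    - {"dx":18,"dy":-28,"dz":0,"spin":-0.54,"grip":60}
    - {"dx":18.85,"dy":-30.95,"dz":0,"spin":-0.618,"grip":60}

```text
time_s: 2.67
tcp_pos: [0.6175, 0.0239, 0.2363]
eef_rot: [-180.0, -0.0, -90.8]
contact_force: [0.5, 0.3, -0.1]
gripper_width: 0.0526
```

servo_tool:
  targets:
    - {"dx":0,"dy":0,"dz":-3,"spin":0,"grip":50}
    - {"dx":0,"dy":0,"dz":-6,"spin":0,"grip":50}
    - {"dx":0,"dy":0,"dz":-9,"spin":0,"grip":50}
    - {"dx":0,"dy":0,"dz":-11,"spin":0,"grip":50}
    - {"dx":0,"dy":0,"dz":-13,"spin":0,"grip":50}
    - {"dx":0,"dy":0,"dz":-15,"spin":0,"grip":50}
    - {"dx":0,"dy":0,"dz":-17,"spin":0,"grip":50}
    - {"dx":0,"dy":0,"dz":-18.5,"spin":0,"grip":50}
    - {"dx":0,"dy":0,"dz":-19.5,"spin":0,"grip":50}
    - {"dx":0,"dy":0,"dz":-20.4,"spin":0,"grip":50}

```text
time_s: 3.5
tcp_pos: [0.6159, 0.0259, 0.0317]
eef_rot: [180.0, -0.0, -90.6]
contact_force: [-0.1, -0.3, -0.1]
gripper_width: 0.0439
```

```bash
python3 - <<'E'
from h import *
t=r.capture('top');s=r.capture('side')
a=cv2.resize(t[185:265,275:375],None,fx=4,fy=4,interpolation=2);b=cv2.resize(s[215:295,285:385],None,fx=4,fy=4,interpolation=2)
cv2.imwrite('pics/g1.png',np.hstack([a,b]));print(r.get_state()['tcp_pos'])
E
```

```text
[0.61535478 0.02582365 0.03132918]
```

View pics/g1.png

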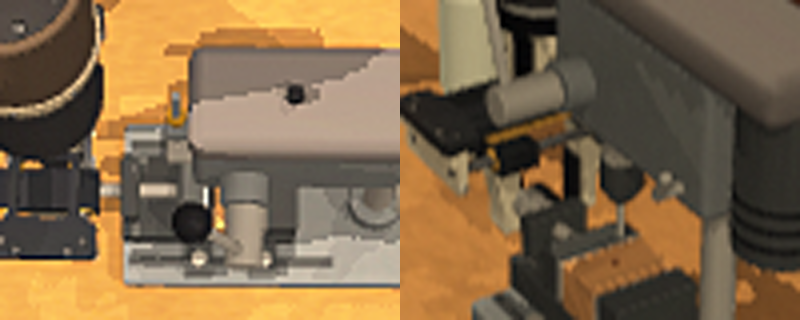

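servo_tool:
  squeeze: 25
  targets:
    - {"dx":0,"dy":0,"dz":0,"spin":0,"grip":30}
    - {"dx":0,"dy":0,"dz":0,"spin":0,"grip":25}
    - {"dx":0,"dy":0,"dz":0,"spin":0,"grip":20}
    - {"dx":0,"dy":0,"dz":0,"spin":0,"grip":10}
    - {"dx":0,"dy":0,"dz":0,"spin":0,"grip":5}
    - {"dx":0,"dy":0,"dz":0,"spin":0,"grip":5}
    - {"dx":0,"dy":0,"dz":0,"spin":0,"grip":5}
    - {"dx":0,"dy":0,"dz":0,"spin":0,"grip":5}
    - {"dx":0,"dy":0,"dz":0,"spin":0,"grip":5}
    - {"dx":0,"dy":0,"dz":0,"spin":0,"grip":5}

```text
time_s: 4.43
tcp_pos: [0.6154, 0.026, 0.0328]
eef_rot: [179.9, -0.0, -90.6]
contact_force: [-5.1, 1.1, 5.5]
gripper_width: 0.0175
```

```bash
cat >> h.py <<'E'
def circ(a0,step,n=10):
    import math,json
    print(json.dumps([{"dx":round(-3.2*(math.sin(a0+i*step)-math.sin(a0)),2),"dy":round(-.0637*i*step,2),"dz":round(3.2*(math.cos(a0+i*step)-math.cos(a0)),2),"spin":0,"grip":5} for i in range(1,n+1)]))
E
python3 -c "
from h import *
circ(4.15,.15);circ(5.65,.2)"
```

```text
[{"dx": 0.22, "dy": -0.01, "dz": 0.42, "spin": 0, "grip": 5}, {"dx": 0.38, "dy": -0.02, "dz": 0.88, "spin": 0, "grip": 5}, {"dx": 0.47, "dy": -0.03, "dz": 1.35, "spin": 0, "grip": 5}, {"dx": 0.49, "dy": -0.04, "dz": 1.83, "spin": 0, "grip": 5}, {"dx": 0.44, "dy": -0.05, "dz": 2.3, "spin": 0, "grip": 5}, {"dx": 0.31, "dy": -0.06, "dz": 2.77, "spin": 0, "grip": 5}, {"dx": 0.12, "dy": -0.07, "dz": 3.21, "spin": 0, "grip": 5}, {"dx": -0.14, "dy": -0.08, "dz": 3.61, "spin": 0, "grip": 5}, {"dx": -0.45, "dy": -0.09, "dz": 3.97, "spin": 0, "grip": 5}, {"dx": -0.81, "dy": -0.1, "dz": 4.29, "spin": 0, "grip": 5}]
[{"dx": -0.55, "dy": -0.01, "dz": 0.32, "spin": 0, "grip": 5}, {"dx": -1.15, "dy": -0.03, "dz": 0.53, "spin": 0, "grip": 5}, {"dx": -1.79, "dy": -0.04, "dz": 0.62, "spin": 0, "grip": 5}, {"dx": -2.42, "dy": -0.05, "dz": 0.58, "spin": 0, "grip": 5}, {"dx": -3.04, "dy": -0.06, "dz": 0.41, "spin": 0, "grip": 5}, {"dx": -3.61, "dy": -0.08, "dz": 0.12, "spin": 0, "grip": 5}, {"dx": -4.11, "dy": -0.09, "dz": -0.28, "spin": 0, "grip": 5}, {"dx": -4.53, "dy": -0.1, "dz": -0.76, "spin": 0, "grip": 5}, {"dx": -4.84, "dy": -0.11, "dz": -1.32, "spin": 0, "grip": 5}, {"dx": -5.03, "dy": -0.13, "dz": -1.93, "spin": 0, "grip": 5}]
```

servo_tool:
  targets:
    - {"dx":0.22,"dy":-0.01,"dz":0.42,"spin":0,"grip":5}
    - {"dx":0.38,"dy":-0.02,"dz":0.88,"spin":0,"grip":5}
    - {"dx":0.47,"dy":-0.03,"dz":1.35,"spin":0,"grip":5}
    - {"dx":0.49,"dy":-0.04,"dz":1.83,"spin":0,"grip":5}
    - {"dx":0.44,"dy":-0.05,"dz":2.3,"spin":0,"grip":5}
    - {"dx":0.31,"dy":-0.06,"dz":2.77,"spin":0,"grip":5}
    - {"dx":0.12,"dy":-0.07,"dz":3.21,"spin":0,"grip":5}
    - {"dx":-0.14,"dy":-0.08,"dz":3.61,"spin":0,"grip":5}
    - {"dx":-0.45,"dy":-0.09,"dz":3.97,"spin":0,"grip":5}
    - {"dx":-0.81,"dy":-0.1,"dz":4.29,"spin":0,"grip":5}

```text
time_s: 5.27
tcp_pos: [0.6082, 0.0251, 0.0761]
eef_rot: [-179.9, 0.0, -90.6]
contact_force: [0.7, 1.5, -4.5]
gripper_width: 0.0183
```

servo_tool:
  targets:
    - {"dx":-0.55,"dy":-0.01,"dz":0.32,"spin":0,"grip":5}
    - {"dx":-1.15,"dy":-0.03,"dz":0.53,"spin":0,"grip":5}
    - {"dx":-1.79,"dy":-0.04,"dz":0.62,"spin":0,"grip":5}
    - {"dx":-2.42,"dy":-0.05,"dz":0.58,"spin":0,"grip":5}
    - {"dx":-3.04,"dy":-0.06,"dz":0.41,"spin":0,"grip":5}
    - {"dx":-3.61,"dy":-0.08,"dz":0.12,"spin":0,"grip":5}
    - {"dx":-4.11,"dy":-0.09,"dz":-0.28,"spin":0,"grip":5}
    - {"dx":-4.53,"dy":-0.1,"dz":-0.76,"spin":0,"grip":5}
    - {"dx":-4.84,"dy":-0.11,"dz":-1.32,"spin":0,"grip":5}
    - {"dx":-5.03,"dy":-0.13,"dz":-1.93,"spin":0,"grip":5}

```text
time_s: 6.1
tcp_pos: [0.5567, 0.0238, 0.056]
eef_rot: [180.0, 0.0, -90.6]
contact_force: [-1.0, 4.2, 3.1]
gripper_width: 0.0178
```

```bash
python3 - <<'E'
from h import *
s=r.get_state();print(s['tcp_pos'],s['contact_force'],s['gripper_width'])
circ(7.65,.2);circ(9.65,.2);circ(11.65,.15)
E
```

```text
[0.55670546 0.02384779 0.05595964] [-1.02203617  4.17194668  3.09466064] 0.01776981401129562
[{"dx": -0.07, "dy": -0.01, "dz": -0.64, "spin": 0, "grip": 5}, {"dx": -0.01, "dy": -0.03, "dz": -1.27, "spin": 0, "grip": 5}, {"dx": 0.18, "dy": -0.04, "dz": -1.88, "spin": 0, "grip": 5}, {"dx": 0.49, "dy": -0.05, "dz": -2.44, "spin": 0, "grip": 5}, {"dx": 0.9, "dy": -0.06, "dz": -2.93, "spin": 0, "grip": 5}, {"dx": 1.39, "dy": -0.08, "dz": -3.33, "spin": 0, "grip": 5}, {"dx": 1.96, "dy": -0.09, "dz": -3.63, "spin": 0, "grip": 5}, {"dx": 2.58, "dy": -0.1, "dz": -3.8, "spin": 0, "grip": 5}, {"dx": 3.21, "dy": -0.11, "dz": -3.85, "spin": 0, "grip": 5}, {"dx": 3.85, "dy": -0.13, "dz": -3.77, "spin": 0, "grip": 5}]
[{"dx": 0.61, "dy": -0.01, "dz": 0.2, "spin": 0, "grip": 5}, {"dx": 1.16, "dy": -0.03, "dz": 0.52, "spin": 0, "grip": 5}, {"dx": 1.64, "dy": -0.04, "dz": 0.95, "spin": 0, "grip": 5}, {"dx": 2.02, "dy": -0.05, "dz": 1.46, "spin": 0, "grip": 5}, {"dx": 2.3, "dy": -0.06, "dz": 2.04, "spin": 0, "grip": 5}, {"dx": 2.45, "dy": -0.08, "dz": 2.65, "spin": 0, "grip": 5}, {"dx": 2.48, "dy": -0.09, "dz": 3.29, "spin": 0, "grip": 5}, {"dx": 2.38, "dy": -0.1, "dz": 3.92, "spin": 0, "grip": 5}, {"dx": 2.16, "dy": -0.11, "dz": 4.52, "spin": 0, "grip": 5}, {"dx": 1.82, "dy": -0.13, "dz": 5.07, "spin": 0, "grip": 5}]
[{"dx": -0.32, "dy": -0.01, "dz": 0.36, "spin": 0, "grip": 5}, {"dx": -0.69, "dy": -0.02, "dz": 0.66, "spin": 0, "grip": 5}, {"dx": -1.1, "dy": -0.03, "dz": 0.91, "spin": 0, "grip": 5}, {"dx": -1.54, "dy": -0.04, "dz": 1.09, "spin": 0, "grip": 5}, {"dx": -2.01, "dy": -0.05, "dz": 1.21, "spin": 0, "grip": 5}, {"dx": -2.49, "dy": -0.06, "dz": 1.25, "spin": 0, "grip": 5}, {"dx": -2.97, "dy": -0.07, "dz": 1.22, "spin": 0, "grip": 5}, {"dx": -3.43, "dy": -0.08, "dz": 1.12, "spin": 0, "grip": 5}, {"dx": -3.88, "dy": -0.09, "dz": 0.96, "spin": 0, "grip": 5}, {"dx": -4.3, "dy": -0.1, "dz": 0.72, "spin": 0, "grip": 5}]
```

servo_tool:
  targets:
    - {"dx":-0.07,"dy":-0.01,"dz":-0.64,"spin":0,"grip":5}
    - {"dx":-0.01,"dy":-0.03,"dz":-1.27,"spin":0,"grip":5}
    - {"dx":0.18,"dy":-0.04,"dz":-1.88,"spin":0,"grip":5}
    - {"dx":0.49,"dy":-0.05,"dz":-2.44,"spin":0,"grip":5}
    - {"dx":0.9,"dy":-0.06,"dz":-2.93,"spin":0,"grip":5}
    - {"dx":1.39,"dy":-0.08,"dz":-3.33,"spin":0,"grip":5}
    - {"dx":1.96,"dy":-0.09,"dz":-3.63,"spin":0,"grip":5}
    - {"dx":2.58,"dy":-0.1,"dz":-3.8,"spin":0,"grip":5}
    - {"dx":3.21,"dy":-0.11,"dz":-3.85,"spin":0,"grip":5}
    - {"dx":3.85,"dy":-0.13,"dz":-3.77,"spin":0,"grip":5}

```text
time_s: 6.93
tcp_pos: [0.5967, 0.0221, 0.0187]
eef_rot: [180.0, -0.0, -90.6]
contact_force: [-6.7, 4.2, 13.9]
gripper_width: 0.0176
```

servo_tool:
  targets:
    - {"dx":0.61,"dy":-0.01,"dz":0.2,"spin":0,"grip":5}
    - {"dx":1.16,"dy":-0.03,"dz":0.52,"spin":0,"grip":5}
    - {"dx":1.64,"dy":-0.04,"dz":0.95,"spin":0,"grip":5}
    - {"dx":2.02,"dy":-0.05,"dz":1.46,"spin":0,"grip":5}
    - {"dx":2.3,"dy":-0.06,"dz":2.04,"spin":0,"grip":5}
    - {"dx":2.45,"dy":-0.08,"dz":2.65,"spin":0,"grip":5}
    - {"dx":2.48,"dy":-0.09,"dz":3.29,"spin":0,"grip":5}
    - {"dx":2.38,"dy":-0.1,"dz":3.92,"spin":0,"grip":5}
    - {"dx":2.16,"dy":-0.11,"dz":4.52,"spin":0,"grip":5}
    - {"dx":1.82,"dy":-0.13,"dz":5.07,"spin":0,"grip":5}

```text
time_s: 7.77
tcp_pos: [0.6147, 0.0212, 0.0689]
eef_rot: [180.0, 0.0, -90.6]
contact_force: [0.5, 4.6, -1.6]
gripper_width: 0.0177
```

servo_tool:
  squeeze: 40
  targets:
    - {"dx":-0.32,"dy":-0.01,"dz":0.36,"spin":0,"grip":5}
    - {"dx":-0.69,"dy":-0.02,"dz":0.66,"spin":0,"grip":5}
    - {"dx":-1.1,"dy":-0.03,"dz":0.91,"spin":0,"grip":5}
    - {"dx":-1.54,"dy":-0.04,"dz":1.09,"spin":0,"grip":5}
    - {"dx":-2.01,"dy":-0.05,"dz":1.21,"spin":0,"grip":5}
    - {"dx":-2.49,"dy":-0.06,"dz":1.25,"spin":0,"grip":5}
    - {"dx":-2.97,"dy":-0.07,"dz":1.22,"spin":0,"grip":5}
    - {"dx":-3.43,"dy":-0.08,"dz":1.12,"spin":0,"grip":5}
    - {"dx":-3.88,"dy":-0.09,"dz":0.96,"spin":0,"grip":5}
    - {"dx":-4.3,"dy":-0.1,"dz":0.72,"spin":0,"grip":5}

```text
time_s: 8.6
tcp_pos: [0.5731, 0.0207, 0.0782]
eef_rot: [-179.7, 0.1, -90.6]
contact_force: [1.1, 7.0, 9.2]
gripper_width: 0.0174
```

```bash
python3 - <<'E'
from h import *
s=r.get_state();print(s['tcp_pos'],s['contact_force'],s['gripper_width'])
circ(13.15,.05)
E
```

```text
[0.57314719 0.02069384 0.07821825] [1.12533898 6.98363305 9.19672775] 0.01743060791052362
[{"dx": -0.13, "dy": -0.0, "dz": -0.09, "spin": 0, "grip": 5}, {"dx": -0.26, "dy": -0.01, "dz": -0.19, "spin": 0, "grip": 5}, {"dx": -0.38, "dy": -0.01, "dz": -0.29, "spin": 0, "grip": 5}, {"dx": -0.5, "dy": -0.01, "dz": -0.4, "spin": 0, "grip": 5}, {"dx": -0.61, "dy": -0.02, "dz": -0.52, "spin": 0, "grip": 5}, {"dx": -0.71, "dy": -0.02, "dz": -0.64, "spin": 0, "grip": 5}, {"dx": -0.81, "dy": -0.02, "dz": -0.77, "spin": 0, "grip": 5}, {"dx": -0.9, "dy": -0.03, "dz": -0.9, "spin": 0, "grip": 5}, {"dx": -0.99, "dy": -0.03, "dz": -1.03, "spin": 0, "grip": 5}, {"dx": -1.06, "dy": -0.03, "dz": -1.17, "spin": 0, "grip": 5}]
```

servo_tool:
  targets:
    - {"dx":-0.13,"dy":0,"dz":-0.09,"spin":0,"grip":5}
    - {"dx":-0.26,"dy":-0.01,"dz":-0.19,"spin":0,"grip":5}
    - {"dx":-0.38,"dy":-0.01,"dz":-0.29,"spin":0,"grip":5}
    - {"dx":-0.5,"dy":-0.01,"dz":-0.4,"spin":0,"grip":5}
    - {"dx":-0.61,"dy":-0.02,"dz":-0.52,"spin":0,"grip":5}
    - {"dx":-0.71,"dy":-0.02,"dz":-0.64,"spin":0,"grip":5}
    - {"dx":-0.81,"dy":-0.02,"dz":-0.77,"spin":0,"grip":5}
    - {"dx":-0.9,"dy":-0.03,"dz":-0.9,"spin":0,"grip":5}
    - {"dx":-0.99,"dy":-0.03,"dz":-1.03,"spin":0,"grip":5}
    - {"dx":-1.06,"dy":-0.03,"dz":-1.17,"spin":0,"grip":5}

```text
time_s: 9.43
tcp_pos: [0.561, 0.0206, 0.0662]
eef_rot: [-179.9, 0.1, -90.6]
contact_force: [-5.2, 10.3, 9.6]
gripper_width: 0.0171
```

servo_tool:
  targets:
    - {"dx":-0.06,"dy":0,"dz":-0.1,"spin":0,"grip":5}
    - {"dx":-0.1,"dy":0,"dz":-0.2,"spin":0,"grip":5}
    - {"dx":-0.15,"dy":0,"dz":-0.3,"spin":0,"grip":5}
    - {"dx":-0.2,"dy":0,"dz":-0.44,"spin":0,"grip":5}
    - {"dx":-0.2,"dy":0,"dz":-0.44,"spin":0,"grip":5}
    - {"dx":-0.2,"dy":0,"dz":-0.44,"spin":0,"grip":5}
    - {"dx":-0.2,"dy":0,"dz":-0.44,"spin":0,"grip":5}
    - {"dx":-0.2,"dy":0,"dz":-0.44,"spin":0,"grip":5}
    - {"dx":-0.2,"dy":0,"dz":-0.44,"spin":0,"grip":5}
    - {"dx":-0.2,"dy":0,"dz":-0.44,"spin":0,"grip":5}

```text
time_s: 10.27
tcp_pos: [0.5586, 0.0205, 0.0613]
eef_rot: [-180.0, 0.1, -90.6]
contact_force: [-3.5, 9.2, 7.9]
gripper_width: 0.0173
```

servo_tool:
  targets:
    - {"dx":0,"dy":0,"dz":0,"spin":0,"grip":20}
    - {"dx":0,"dy":0,"dz":0,"spin":0,"grip":30}
    - {"dx":0,"dy":0,"dz":0,"spin":0,"grip":40}
    - {"dx":0,"dy":0,"dz":0,"spin":0,"grip":45}
    - {"dx":0,"dy":0,"dz":0,"spin":0,"grip":45}
    - {"dx":0,"dy":0,"dz":0,"spin":0,"grip":45}
    - {"dx":0,"dy":0,"dz":2,"spin":0,"grip":45}
    - {"dx":0,"dy":0,"dz":4,"spin":0,"grip":45}
    - {"dx":0,"dy":0,"dz":6,"spin":0,"grip":45}
    - {"dx":0,"dy":0,"dz":9,"spin":0,"grip":45}

```text
time_s: 11.1
tcp_pos: [0.5565, 0.0189, 0.1488]
eef_rot: [179.7, -0.1, -90.7]
contact_force: [0.3, 0.5, -0.7]
gripper_width: 0.0394
```

servo_tool:
  targets:
    - {"dx":0,"dy":0,"dz":3,"spin":0,"grip":40}
    - {"dx":0,"dy":0,"dz":6,"spin":0,"grip":40}
    - {"dx":0,"dy":0,"dz":9,"spin":0.05,"grip":40}
    - {"dx":-1,"dy":0,"dz":12,"spin":0.1,"grip":40}
    - {"dx":-2,"dy":0,"dz":15,"spin":0.15,"grip":40}
    - {"dx":-3,"dy":0,"dz":18,"spin":0.2,"grip":40}
    - {"dx":-4,"dy":0,"dz":20,"spin":0.25,"grip":40}
    - {"dx":-5,"dy":0,"dz":22,"spin":0.3,"grip":40}
    - {"dx":-5,"dy":0,"dz":23,"spin":0.35,"grip":40}
    - {"dx":-5,"dy":0,"dz":23,"spin":0.35,"grip":40}

```text
time_s: 11.93
tcp_pos: [0.5086, 0.0194, 0.3827]
eef_rot: [-179.8, -0.0, -70.4]
contact_force: [0.2, 0.4, 1.0]
gripper_width: 0.0353
```

```bash
python3 - <<'E'
from h import *
t=r.capture('top');s=r.capture('side')
a=cv2.resize(t[185:265,275:375],None,fx=4,fy=4,interpolation=2);b=cv2.resize(s[185:285,280:380],None,fx=4,fy=4,interpolation=2)
b=b[:, :];a=cv2.copyMakeBorder(a,0,80,0,0,0)
cv2.imwrite('pics/g2.png',np.hstack([a,b]));print(r.get_state()['tcp_pos'])
E
```

```text
[0.5081815  0.01960321 0.37959626]
```

View pics/g2.png

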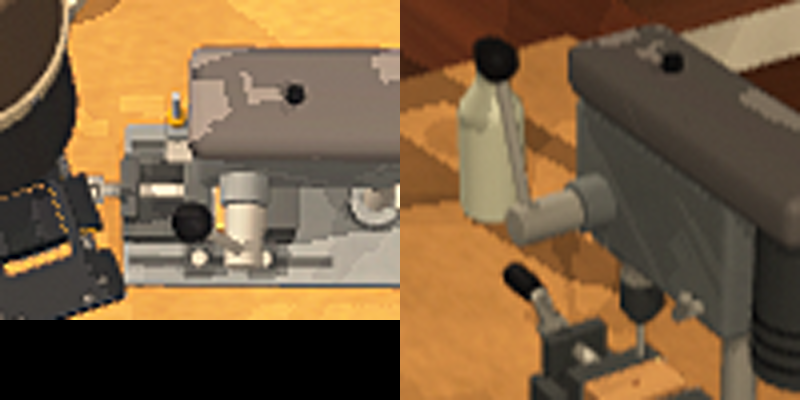

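```bash
python3 - <<'E'
from h import *
p=[.5876,-.1165,.011]
for a in(12.8,13.1,13.4,13.7,14,14.2):print(a,proj('side',w(knob(a),p))[0])
E
```

```text
12.8 [311.83179186 254.23135845]
13.1 [309.12150907 256.23175951]
13.4 [306.87718493 258.84261535]
13.7 [305.31068757 261.82450357]
14 [304.56813063 264.9029409 ]
14.2 [304.56703308 266.86945357]
```

```bash
python3 - <<'E'
from h import *
s=r.capture('side');cv2.imwrite('pics/s3.png',s)
g=s.max(2)[248:264,300:324];print(g)
m=(s.max(2)<60).astype('u1');m[:,:300]=0;m[:,320:]=0;m[:246]=0;m[264:]=0
n,l,st,ce=cv2.connectedComponentsWithStats(m);print(st,ce)
p=[.5876,-.1165,.011]
for a in(12.8,13,13.2,13.4,13.7):
  k=np.array(knob(a));print(a,proj('side',w([k-[.017,0,0],k+[.017,0,0]],p)).round(1).tolist())
print(proj('side',w([-.122+.0085,0,.06],p)))
E
```

```text
[[204 204 201 200 204 204 203 201 200 201 177 133 133 136 137 139 140 140
  125 111 110 111 112 128]
 [205 207 204 200 200 200 204 205 203 204 205 177 178 177 133 138 140 141
  140 128 111 112 114 142]
 [205 207 207 203 199 200 206 165 137 144 164 210 207 205 176 132 135 139
  139 138 110 112 113 143]
 [203 204 206 206 205 202 158  74  27  39  72 157 212 208 208 181 177 134
  139 139 127 111 114 141]
 [204 201 202 205 205 179  59  20  34  32  20  51 155 188 210 208 210 179
  134 140 139 111 115 142]
 [202 202 200 201 200 147   9  18  28  34  29  22  41 112 191 210 208 210
  182 180 135 108 113 128]
 [204 204 206 204 203 180  10  13  20  26  30  28  19  23 121 218 212 208
  207 207 182 151 107 112]
 [203 205 206 205 207 206  56   9  17  20  24  29  24  14  33 164 218 210
  206 208 210 184 156 180]
 [203 202 202 204 205 209 170  62  10  15  20  18  18   8  17  72 171 213
  208 206 208 185 188 200]
 [202 202 198 200 203 207 211 171  62  11  14  16  18  74 141 134 126 212
  210 207 206 198 184 185]
 [199 200 199 197 201 205 210 213 176 108   5  12  49 180 169 138 121 185
  212 208 205 19
[... 170 characters left out ...]
124 104 104 130
  182 211 207 204 181 184]
 [199 197 198 198 201 202 206 205 203 206 210 213 189 128 112 114 102 105
  159 213 210 206 181 186]
 [201 200 200 200 201 199 197 202 204 207 210 197 198 160 101 123 114 104
  133 164 213 210 184 187]
 [201 202 202 202 201 200 198 199 205 210 211 183 184 186 108 119 124 115
   98  97 186 213 185 186]]
[[     0      0    640    480 307152]
 [   306    251      9      9     48]] [[319.50151065 239.49762984]
 [309.83333333 254.66666667]]
12.8 [[308.8, 251.5], [314.9, 257.0]]
13 [[307.0, 252.8], [313.0, 258.3]]
13.2 [[305.3, 254.3], [311.4, 259.8]]
13.4 [[303.9, 256.1], [309.9, 261.7]]
13.7 [[302.3, 259.0], [308.3, 264.7]]
[[317.75938455 266.10441251]]
```

servo_tool:
  targets:
    - {"dx":1,"dy":0,"dz":-3,"spin":-0.08,"grip":50}
    - {"dx":2,"dy":0,"dz":-6,"spin":-0.16,"grip":50}
    - {"dx":3,"dy":0,"dz":-9,"spin":-0.24,"grip":50}
    - {"dx":4,"dy":0,"dz":-12,"spin":-0.32,"grip":50}
    - {"dx":5,"dy":0,"dz":-15,"spin":-0.35,"grip":50}
    - {"dx":6,"dy":0.1,"dz":-18,"spin":-0.35,"grip":50}
    - {"dx":6.8,"dy":0.1,"dz":-20,"spin":-0.35,"grip":50}
    - {"dx":6.8,"dy":0.1,"dz":-23,"spin":-0.35,"grip":50}
    - {"dx":6.8,"dy":0.1,"dz":-26,"spin":-0.35,"grip":50}
    - {"dx":6.8,"dy":0.1,"dz":-28,"spin":-0.35,"grip":50}

```text
time_s: 12.92
tcp_pos: [0.5742, 0.0198, 0.0956]
eef_rot: [179.7, -0.1, -90.8]
contact_force: [-1.0, 0.3, -0.2]
gripper_width: 0.0439
```

servo_tool:
  targets:
    - {"dx":0,"dy":0,"dz":-1,"spin":0,"grip":50}
    - {"dx":0,"dy":0,"dz":-2,"spin":0,"grip":50}
    - {"dx":0,"dy":0,"dz":-2.5,"spin":0,"grip":40}
    - {"dx":0,"dy":0,"dz":-2.5,"spin":0,"grip":25}
    - {"dx":0,"dy":0,"dz":-2.5,"spin":0,"grip":5}
    - {"dx":0,"dy":0,"dz":-2.5,"spin":0,"grip":5}
    - {"dx":0,"dy":0,"dz":-2.5,"spin":0,"grip":5}
    - {"dx":0,"dy":0,"dz":-2.5,"spin":0,"grip":5}
    - {"dx":0,"dy":0,"dz":-2.5,"spin":0,"grip":5}
    - {"dx":0,"dy":0,"dz":-2.5,"spin":0,"grip":5}

```text
time_s: 13.75
tcp_pos: [0.5774, 0.0211, 0.0762]
eef_rot: [-179.9, 0.0, -90.6]
contact_force: [-1.0, 1.7, 5.0]
gripper_width: 0.0174
```

```bash
python3 - <<'E'
from h import *
circ(12.566+.45,.12)
E
```

```text
[{"dx": -0.34, "dy": -0.01, "dz": -0.19, "spin": 0, "grip": 5}, {"dx": -0.65, "dy": -0.02, "dz": -0.41, "spin": 0, "grip": 5}, {"dx": -0.93, "dy": -0.02, "dz": -0.67, "spin": 0, "grip": 5}, {"dx": -1.17, "dy": -0.03, "dz": -0.97, "spin": 0, "grip": 5}, {"dx": -1.38, "dy": -0.04, "dz": -1.29, "spin": 0, "grip": 5}, {"dx": -1.56, "dy": -0.05, "dz": -1.63, "spin": 0, "grip": 5}, {"dx": -1.68, "dy": -0.05, "dz": -1.99, "spin": 0, "grip": 5}, {"dx": -1.77, "dy": -0.06, "dz": -2.37, "spin": 0, "grip": 5}, {"dx": -1.81, "dy": -0.07, "dz": -2.75, "spin": 0, "grip": 5}, {"dx": -1.8, "dy": -0.08, "dz": -3.13, "spin": 0, "grip": 5}]
```

servo_tool:
  targets:
    - {"dx":-0.36,"dy":-0.01,"dz":-0.17,"spin":0,"grip":5}
    - {"dx":-0.69,"dy":-0.02,"dz":-0.38,"spin":0,"grip":5}
    - {"dx":-0.98,"dy":-0.02,"dz":-0.64,"spin":0,"grip":5}
    - {"dx":-1.25,"dy":-0.03,"dz":-0.93,"spin":0,"grip":5}
    - {"dx":-1.48,"dy":-0.04,"dz":-1.25,"spin":0,"grip":5}
    - {"dx":-1.66,"dy":-0.05,"dz":-1.6,"spin":0,"grip":5}
    - {"dx":-1.8,"dy":-0.05,"dz":-1.95,"spin":0,"grip":5}
    - {"dx":-1.9,"dy":-0.06,"dz":-2.3,"spin":0,"grip":5}
    - {"dx":-1.95,"dy":-0.07,"dz":-2.6,"spin":0,"grip":5}
    - {"dx":-1.95,"dy":-0.07,"dz":-2.6,"spin":0,"grip":5}

```text
time_s: 14.58
tcp_pos: [0.5567, 0.0207, 0.0495]
eef_rot: [180.0, 0.0, -90.6]
contact_force: [-4.1, 4.8, 6.0]
gripper_width: 0.0169
```

servo_tool:
  targets:
    - {"dx":0,"dy":0,"dz":0,"spin":0,"grip":5}
    - {"dx":0,"dy":0,"dz":0,"spin":0,"grip":5}
    - {"dx":0,"dy":0,"dz":0,"spin":0,"grip":5}
    - {"dx":0,"dy":0,"dz":0,"spin":0,"grip":5}
    - {"dx":0,"dy":0,"dz":0,"spin":0,"grip":80}
    - {"dx":0,"dy":0,"dz":0,"spin":0,"grip":80}
    - {"dx":0,"dy":0,"dz":0,"spin":0,"grip":80}
    - {"dx":0,"dy":0,"dz":0,"spin":0,"grip":80}
    - {"dx":0,"dy":0,"dz":0,"spin":0,"grip":80}
    - {"dx":0,"dy":0,"dz":0,"spin":0,"grip":80}

```text
time_s: 15.42
tcp_pos: [0.5566, 0.0198, 0.0489]
eef_rot: [179.9, -0.0, -90.7]
contact_force: [-0.3, -0.1, 0.1]
gripper_width: 0.0517
```

```bash
python3 - <<'E'
from h import *
s=r.capture('side');cv2.imwrite('pics/s4.png',s);st=r.get_state();print(st['tcp_pos'],st['contact_force'],st['gripper_width'])
a=cv2.resize(s[235:295,280:360],None,fx=8,fy=8,interpolation=2);cv2.imwrite('pics/s4c.png',a)
E
```

```text
[0.55652727 0.01976628 0.04885781] [ 0.28303205 -0.16767759 -0.23260806] 0.05568491294067837
```

View pics/s4c.png

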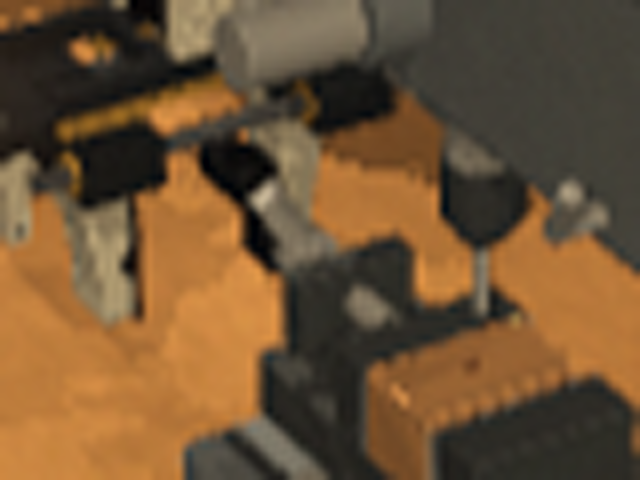

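servo_tool:
  targets:
    - {"dx":1,"dy":0,"dz":0,"spin":0,"grip":80}
    - {"dx":2,"dy":0,"dz":0,"spin":0,"grip":80}
    - {"dx":2,"dy":0,"dz":3,"spin":0,"grip":80}
    - {"dx":2,"dy":0,"dz":6,"spin":0,"grip":80}
    - {"dx":2,"dy":0,"dz":9,"spin":0,"grip":70}
    - {"dx":1,"dy":0,"dz":12,"spin":0,"grip":60}
    - {"dx":0,"dy":0,"dz":15,"spin":0,"grip":50}
    - {"dx":-1,"dy":0,"dz":18,"spin":0.05,"grip":40}
    - {"dx":-2,"dy":0,"dz":21,"spin":0.12,"grip":40}
    - {"dx":-3,"dy":0,"dz":24,"spin":0.2,"grip":40}

```text
time_s: 16.3
tcp_pos: [0.5272, 0.0199, 0.2909]
eef_rot: [180.0, -0.0, -79.0]
contact_force: [1.1, -0.9, -0.4]
gripper_width: 0.0374
```

servo_tool:
  targets:
    - {"dx":-1,"dy":0,"dz":3,"spin":0.05,"grip":40}
    - {"dx":-2,"dy":0,"dz":6,"spin":0.1,"grip":40}
    - {"dx":-2.05,"dy":0,"dz":8,"spin":0.15,"grip":40}
    - {"dx":-2.05,"dy":-2,"dz":8,"spin":0.15,"grip":40}
    - {"dx":-2.05,"dy":-4,"dz":8,"spin":0.15,"grip":40}
    - {"dx":-2.05,"dy":-6,"dz":8,"spin":0.15,"grip":40}
    - {"dx":-2.05,"dy":-8,"dz":8,"spin":0.15,"grip":40}
    - {"dx":-2.05,"dy":-9,"dz":8,"spin":0.15,"grip":40}
    - {"dx":-2.05,"dy":-9.8,"dz":8,"spin":0.15,"grip":40}
    - {"dx":-2.05,"dy":-9.8,"dz":8,"spin":0.15,"grip":40}

```text
time_s: 17.13
tcp_pos: [0.507, -0.079, 0.3692]
eef_rot: [180.0, -0.0, -70.7]
contact_force: [-0.3, 0.0, -0.2]
gripper_width: 0.0349
```

```bash
python3 - <<'E'
from h import *
s=r.capture('side');t=r.capture('top');st=r.get_state();print(st['tcp_pos'],st['contact_force'],st['gripper_width'])
m=(s.max(2)<60).astype('u1');m[:,:300]=0;m[:,320:]=0;m[:246]=0;m[264:]=0
n,l,q,ce=cv2.connectedComponentsWithStats(m);print(q[1:],ce[1:])
a=cv2.resize(s[150:275,270:395],None,fx=3.2,fy=3.2,interpolation=2);b=cv2.resize(t[170:270,270:370],None,fx=4,fy=4,interpolation=2)
cv2.imwrite('pics/g5.png',np.hstack([a,b]))
E
```

```text
[ 0.50693412 -0.07783894  0.36910978] [-0.08433555 -0.35404406  0.34766983] 0.035398868802676564
[[306 251   9   9  47]] [[309.91489362 254.72340426]]
```

View pics/g5.png

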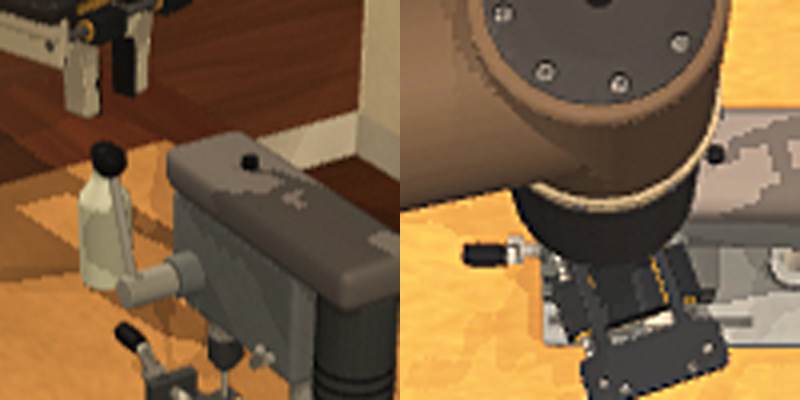

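servo_tool:
  targets:
    - {"dx":0,"dy":0,"dz":-1,"spin":0,"grip":44}
    - {"dx":0,"dy":0,"dz":-2,"spin":0,"grip":44}
    - {"dx":0,"dy":0,"dz":-3,"spin":0,"grip":44}
    - {"dx":0,"dy":0,"dz":-4,"spin":0,"grip":44}
    - {"dx":0,"dy":0,"dz":-5,"spin":0,"grip":44}
    - {"dx":0,"dy":0,"dz":-6,"spin":0,"grip":44}
    - {"dx":0,"dy":0,"dz":-6.6,"spin":0,"grip":44}
    - {"dx":0,"dy":0,"dz":-6.6,"spin":0,"grip":44}
    - {"dx":0,"dy":0,"dz":-6.6,"spin":0,"grip":44}
    - {"dx":0,"dy":0,"dz":-6.6,"spin":0,"grip":44}

```text
time_s: 18.07
tcp_pos: [0.5071, -0.078, 0.3038]
eef_rot: [-180.0, -0.0, -70.6]
contact_force: [0.6, -0.7, 0.7]
gripper_width: 0.0388
```

servo_tool:
  squeeze: 45
  targets:
    - {"dx":0,"dy":0,"dz":0,"spin":0,"grip":30}
    - {"dx":0,"dy":0,"dz":0,"spin":0,"grip":20}
    - {"dx":0,"dy":0,"dz":0,"spin":0,"grip":10}
    - {"dx":0,"dy":0,"dz":0,"spin":0,"grip":10}
    - {"dx":0,"dy":0,"dz":0,"spin":0,"grip":10}
    - {"dx":0,"dy":0,"dz":0,"spin":0,"grip":10}
    - {"dx":0,"dy":0,"dz":0,"spin":0,"grip":10}
    - {"dx":0,"dy":0,"dz":0,"spin":0,"grip":10}
    - {"dx":0,"dy":0,"dz":0,"spin":0,"grip":10}
    - {"dx":0,"dy":0,"dz":0,"spin":0,"grip":10}

```text
time_s: 18.9
tcp_pos: [0.505, -0.0787, 0.3036]
eef_rot: [179.8, 0.0, -70.6]
contact_force: [-6.8, -1.3, 4.0]
gripper_width: 0.0242
```

```bash
python3 - <<'E'
from h import *
import json
st=r.get_state();print(st['tcp_pos'],st['contact_force'],st['gripper_width'])
b=np.array([w(ball(q),[.5876,-.1165,.011])[0] for q in np.arange(0,1.31,.065)])
d=((b-b[0])*100).round(2)
for k in(0,10):
  print(json.dumps([{"dx":round(x,2),"dy":round(y,2),"dz":round(z,2),"spin":0,"grip":10} for x,y,z in (d[k+1:k+11]-d[k])]))
E
```

```text
[ 0.50497798 -0.07865597  0.30362811] [-6.79950948 -1.32015279  4.0278521 ] 0.024229551449392685
[{"dx": 0.01, "dy": 0.6, "dz": -0.24, "spin": 0, "grip": 10}, {"dx": 0.01, "dy": 1.19, "dz": -0.52, "spin": 0, "grip": 10}, {"dx": 0.02, "dy": 1.76, "dz": -0.84, "spin": 0, "grip": 10}, {"dx": 0.03, "dy": 2.3, "dz": -1.19, "spin": 0, "grip": 10}, {"dx": 0.03, "dy": 2.82, "dz": -1.58, "spin": 0, "grip": 10}, {"dx": 0.04, "dy": 3.32, "dz": -2.01, "spin": 0, "grip": 10}, {"dx": 0.04, "dy": 3.78, "dz": -2.46, "spin": 0, "grip": 10}, {"dx": 0.05, "dy": 4.22, "dz": -2.94, "spin": 0, "grip": 10}, {"dx": 0.05, "dy": 4.62, "dz": -3.45, "spin": 0, "grip": 10}, {"dx": 0.05, "dy": 4.99, "dz": -3.98, "spin": 0, "grip": 10}]
[{"dx": 0.01, "dy": 0.33, "dz": -0.56, "spin": 0, "grip": 10}, {"dx": 0.01, "dy": 0.63, "dz": -1.14, "spin": 0, "grip": 10}, {"dx": 0.01, "dy": 0.89, "dz": -1.74, "spin": 0, "grip": 10}, {"dx": 0.02, "dy": 1.11, "dz": -2.35, "spin": 0, "grip": 10}, {"dx": 0.02, "dy": 1.29, "dz": -2.97, "spin": 0, "grip": 10}, {"dx": 0.02, "dy": 1.43, "dz": -3.61, "spin": 0, "grip": 10}, {"dx": 0.02, "dy": 1.52, "dz": -4.25, "spin": 0, "grip": 10}, {"dx": 0.02, "dy": 1.58, "dz": -4.9, "spin": 0, "grip": 10}, {"dx": 0.02, "dy": 1.59, "dz": -5.55, "spin": 0, "grip": 10}, {"dx": 0.02, "dy": 1.56, "dz": -6.2, "spin": 0, "grip": 10}]
```

servo_tool:
  targets:
    - {"dx":-0.1,"dy":0.6,"dz":-0.24,"spin":0,"grip":10}
    - {"dx":-0.15,"dy":1.19,"dz":-0.52,"spin":0,"grip":10}
    - {"dx":-0.15,"dy":1.76,"dz":-0.84,"spin":0,"grip":10}
    - {"dx":-0.15,"dy":2.3,"dz":-1.19,"spin":0,"grip":10}
    - {"dx":-0.15,"dy":2.82,"dz":-1.58,"spin":0,"grip":10}
    - {"dx":-0.15,"dy":3.32,"dz":-2.01,"spin":0,"grip":10}
    - {"dx":-0.15,"dy":3.78,"dz":-2.46,"spin":0,"grip":10}
    - {"dx":-0.15,"dy":4.22,"dz":-2.94,"spin":0,"grip":10}
    - {"dx":-0.15,"dy":4.62,"dz":-3.45,"spin":0,"grip":10}
    - {"dx":-0.15,"dy":4.99,"dz":-3.98,"spin":0,"grip":10}

```text
time_s: 19.73
tcp_pos: [0.5045, -0.0287, 0.2644]
eef_rot: [179.9, -0.1, -70.6]
contact_force: [-5.5, -1.1, 6.5]
gripper_width: 0.0239
```

servo_tool:
  targets:
    - {"dx":0,"dy":0.33,"dz":-0.56,"spin":0,"grip":10}
    - {"dx":0,"dy":0.63,"dz":-1.14,"spin":0,"grip":10}
    - {"dx":0,"dy":0.89,"dz":-1.74,"spin":0,"grip":10}
    - {"dx":0,"dy":1.11,"dz":-2.35,"spin":0,"grip":10}
    - {"dx":0,"dy":1.29,"dz":-2.97,"spin":0,"grip":10}
    - {"dx":0,"dy":1.43,"dz":-3.61,"spin":0,"grip":10}
    - {"dx":0,"dy":1.52,"dz":-4.25,"spin":0,"grip":10}
    - {"dx":0,"dy":1.58,"dz":-4.9,"spin":0,"grip":10}
    - {"dx":0,"dy":1.59,"dz":-5.55,"spin":0,"grip":10}
    - {"dx":0,"dy":1.56,"dz":-6.2,"spin":0,"grip":10}

```text
time_s: 20.57
tcp_pos: [0.5048, -0.0121, 0.2022]
eef_rot: [-180.0, 0.0, -70.6]
contact_force: [-5.6, 3.5, 9.3]
gripper_width: 0.0239
```

servo_tool:
  targets:
    - {"dx":0,"dy":0,"dz":-0.1,"spin":0,"grip":10}
    - {"dx":0,"dy":0,"dz":-0.2,"spin":0,"grip":10}
    - {"dx":0,"dy":0,"dz":-0.2,"spin":0,"grip":10}
    - {"dx":0,"dy":0,"dz":-0.2,"spin":0,"grip":10}
    - {"dx":0,"dy":0,"dz":-0.2,"spin":0,"grip":10}
    - {"dx":0,"dy":0,"dz":-0.2,"spin":0,"grip":10}
    - {"dx":0,"dy":0,"dz":-0.2,"spin":0,"grip":10}
    - {"dx":0,"dy":0,"dz":-0.2,"spin":0,"grip":10}
    - {"dx":0,"dy":0,"dz":-0.2,"spin":0,"grip":10}
    - {"dx":0,"dy":0,"dz":-0.2,"spin":0,"grip":10}

```text
time_s: 21.4
tcp_pos: [0.5048, -0.0122, 0.2004]
eef_rot: [-180.0, 0.0, -70.6]
contact_force: [-6.4, 3.0, 8.3]
gripper_width: 0.0241
```

servo_tool:
  targets:
    - {"dx":0,"dy":0,"dz":-0.1,"spin":0,"grip":10}
    - {"dx":0,"dy":0,"dz":-0.2,"spin":0,"grip":10}
    - {"dx":0,"dy":0,"dz":-0.3,"spin":0,"grip":10}
    - {"dx":0,"dy":0,"dz":-0.3,"spin":0,"grip":10}
    - {"dx":0,"dy":0,"dz":-0.3,"spin":0,"grip":10}
    - {"dx":0,"dy":0,"dz":-0.3,"spin":0,"grip":10}
    - {"dx":0,"dy":0,"dz":-0.3,"spin":0,"grip":10}
    - {"dx":0,"dy":0,"dz":-0.3,"spin":0,"grip":10}
    - {"dx":0,"dy":0,"dz":-0.3,"spin":0,"grip":10}
    - {"dx":0,"dy":0,"dz":-0.3,"spin":0,"grip":10}

```text
time_s: 22.23
tcp_pos: [0.5048, -0.0124, 0.1978]
eef_rot: [-180.0, 0.0, -70.6]
contact_force: [-8.0, 2.5, 11.4]
gripper_width: 0.0243
```

```bash
python3 - <<'E'
from h import *
s=r.capture('side');st=r.get_state();print(st['tcp_pos'],st['contact_force'],st['gripper_width'])
m=(s.max(2)<60).astype('u1');m[:,:300]=0;m[:,320:]=0;m[:246]=0;m[264:]=0
n,l,q,ce=cv2.connectedComponentsWithStats(m);print(q[1:],ce[1:])
cv2.imwrite('pics/g6.png',cv2.resize(s[180:300,270:400],None,fx=5,fy=5,interpolation=2))
E
```

```text
[ 0.50479901 -0.01237163  0.19776699] [-7.1698043   3.23574683 10.6646421 ] 0.023935214692141566
[[306 251   9   9  49]] [[309.7755102  254.69387755]]
```

View pics/g6.png

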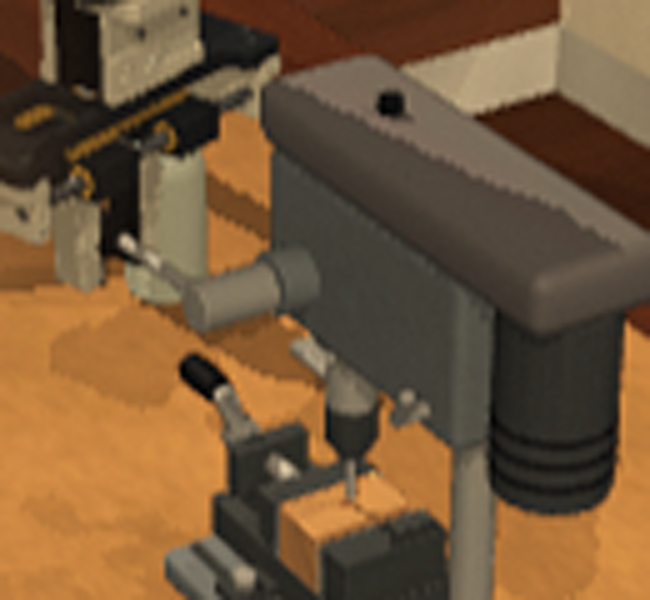

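servo_tool:
  squeeze: 55
  targets:
    - {"dx":0,"dy":0,"dz":-0.1,"spin":0,"grip":10}
    - {"dx":0,"dy":0,"dz":-0.2,"spin":0,"grip":10}
    - {"dx":0,"dy":0,"dz":-0.3,"spin":0,"grip":10}
    - {"dx":0,"dy":0,"dz":-0.3,"spin":0,"grip":10}
    - {"dx":0,"dy":0,"dz":-0.3,"spin":0,"grip":10}
    - {"dx":0,"dy":0,"dz":-0.3,"spin":0,"grip":10}
    - {"dx":0,"dy":0,"dz":-0.3,"spin":0,"grip":10}
    - {"dx":0,"dy":0,"dz":-0.3,"spin":0,"grip":10}
    - {"dx":0,"dy":0,"dz":-0.3,"spin":0,"grip":10}
    - {"dx":0,"dy":0,"dz":-0.3,"spin":0,"grip":10}

```text
time_s: 23.12
tcp_pos: [0.5051, -0.0126, 0.1968]
eef_rot: [-179.9, -0.0, -70.5]
contact_force: [-14.3, 3.9, 25.6]
gripper_width: 0.0238
```

servo_tool:
  targets:
    - {"dx":-0.05,"dy":0,"dz":0,"spin":0,"grip":10}
    - {"dx":-0.1,"dy":0,"dz":0,"spin":0,"grip":10}
    - {"dx":-0.1,"dy":0,"dz":0,"spin":0,"grip":10}
    - {"dx":-0.1,"dy":0,"dz":0,"spin":0,"grip":10}
    - {"dx":-0.1,"dy":0,"dz":0,"spin":0,"grip":10}
    - {"dx":-0.1,"dy":0,"dz":0,"spin":0,"grip":10}
    - {"dx":-0.1,"dy":0,"dz":0,"spin":0,"grip":10}
    - {"dx":-0.1,"dy":0,"dz":0,"spin":0,"grip":10}
    - {"dx":-0.1,"dy":0,"dz":0,"spin":0,"grip":10}
    - {"dx":-0.1,"dy":0,"dz":0,"spin":0,"grip":10}

```text
time_s: 23.95
tcp_pos: [0.505, -0.0125, 0.1969]
eef_rot: [-179.8, -0.1, -70.5]
contact_force: [-10.1, 2.7, 23.2]
gripper_width: 0.024
```

```bash
python3 - <<'E'
from h import *
s=r.capture('side');st=r.get_state();print(st['tcp_pos'],st['contact_force'],st['gripper_width'])
o=cv2.imread('pics/g6.png');c=cv2.resize(s[180:300,270:400],None,fx=5,fy=5,interpolation=2)
m=(s.max(2)<60).astype('u1');m[:,:300]=0;m[:,320:]=0;m[:246]=0;m[264:]=0
print(cv2.connectedComponentsWithStats(m)[3][1:])
for t in('tumbler','glue','paint_jar'):print(t,[(round(q['p'],2),np.round(q['extent']).tolist()) for q in r.cut_out(t,'side')[:2]])
for q in(1.15,1.3):print(q,proj('side',w(ball(q),[.5876,-.1165,.011])),)
cv2.imwrite('pics/g7.png',c)
E
```

```text
[ 0.50498286 -0.01250421  0.19686392] [-10.55151663   2.51094721  23.45445911] 0.023563675995748084
[[309.7755102  254.69387755]]
tumbler [(0.73, [209.0, 219.0, 233.0, 249.0])]
glue [(0.67, [298.0, 209.0, 313.0, 238.0]), (0.58, [431.0, 392.0, 457.0, 426.0])]
paint_jar [(0.89, [432.0, 392.0, 458.0, 428.0])]
1.15 [[292.0970844  221.05869986]]
1.3 [[292.30151571 226.21163751]]
```

View pics/g7.png

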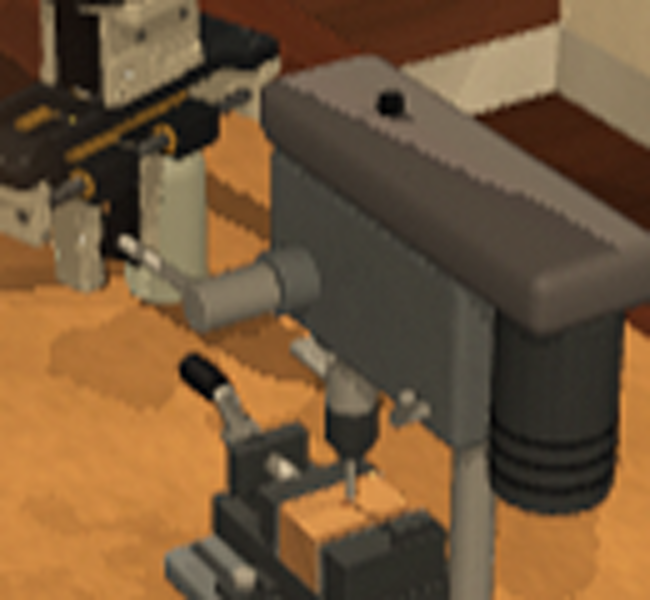

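```bash
python3 -c "
from plant import r
print(r.close_job())"
```

```text
the job is handed in; nothing more can be done
None
```

I cranked the vise shut on the beech block, swung the feed lever down to the depth stop, and handed in at about 24 s of 67 s with the ball still gripped and pressed there. The hand-in gives no verdict.

**Vise:** I turned the knob to about 13.7, then saw it had eased back to about 13.0. I re-cranked to about 14.1 and released it with the fingers wide open; it settled at about 13.0 again. It stayed there in every later picture, including the last one with the lever down. That is right at the "grips firmly from 13" threshold: the image gave about 12.97 and the re-grip about 12.94. I had no direct reading of jaw force, so I relied on the task text saying it still grips after easing back. This is the least certain of my checks.

**Lever:** The last push moved the tool only 1 mm for 3 mm commanded, and the upward force rose from about 11 N to 25 N. It then held steady at about 23 N with the grip set to 55 N. I take that as the stop, since the spring alone gives about 8 N. The last picture shows the lever about level and the bit just above the block.

**Bystanders:** The tumbler and paint jar were within about 3 pixels of their starting places in the last side view. The glue bottle was partly hidden by the gripper but looked unmoved. I did not check the tape at the end; the arm kept well away from it.

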